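# Sweep stray spacers into the catch tray

### The job

Three black steel spacers are left loose on the assembly table. Sweep them along the table with your fingertips, through the open mouth of the yellow catch tray, until all three lie completely inside it. Do not pick any of them up, and leave the circuit boards, lens, bracket, screwdriver and clamp fixture undisturbed.

Things in the scene. Friction and masses are not known exactly. Their poses are not given: they have to be found in the camera images.
- tray: Yellow three-sided catch tray fixed to the table; white floor level with the table (no lip). Inside 150 mm (its x) by 110 mm (its y); walls 4 mm thick, 25 mm high at +y and both x ends; the -y side is the open mouth, 150 mm wide. Origin at the centre of the floor, at table height; y points from the mouth (y = -55 mm) to the back wall (inner face y = +55 mm).
- spacer0: Loose blackened-steel round spacer standing on its flat end, 24 mm diameter, 14 mm tall, about 40 g, with a bright 10 mm bore. Origin at the centre of its underside. One of three identical ones.
- spacer1: Loose blackened-steel round spacer standing on its flat end, 24 mm diameter, 14 mm tall, about 40 g, with a bright 10 mm bore. Origin at the centre of its underside. One of three identical ones.
- spacer2: Loose blackened-steel round spacer standing on its flat end, 24 mm diameter, 14 mm tall, about 40 g, with a bright 10 mm bore. Origin at the centre of its underside. One of three identical ones.
- board0: Green circuit board, 110 mm (x) by 75 mm (y), 7 mm tall with its short white feet, 50 g, bottom one of a loose stack of three. Origin at the centre of its underside. Leave alone.
- board1: Green circuit board, 110 mm (x) by 75 mm (y), 7 mm tall with its short white feet, 50 g, middle one of a loose stack of three. Origin at the centre of its underside. Leave alone.
- board2: Green circuit board, 110 mm (x) by 75 mm (y), 7 mm tall with its short white feet, 50 g, top one of a loose stack of three. Origin at the centre of its underside. Leave alone.
- lens: Loose smoky plastic display lens lying flat, 50 mm (x) by 120 mm (y), 5 mm thick. Origin at the centre of its underside. Leave alone.
- bracket: Loose silver aluminium L-shaped foot bracket, base 50 mm (x) by 70 mm (y) and 4 mm thick, with an upright flange at its +x edge, 40 mm tall. Origin at the centre of its underside. Leave alone.
- screwdriver: Loose screwdriver lying on the table, about 200 mm long along its x axis, handle to its -x. Leave alone.
- jig: Dark steel fixture plate fixed to the table, 140 mm (x) by 200 mm (y), carrying a white calculator case front pinned by a steel toggle clamp with a red handle, 126 mm tall at its +x side. Origin at the centre of the plate's underside. Leave alone.

How it is judged:
By the outcome, as a careful person would: the job done as asked, in the order asked, and still so for the second after the job is handed in, with the robot touching nothing.
It also fails if it takes over 64 s, if anything falls off the work surface, if the arm or the gripper's body presses on something with over 40 N, if the wrist force passes 120 N, or if a joint passes its speed limit or range.

### The arm

A 6-joint arm with a two-finger parallel gripper is mounted at the origin on the work surface. World frame = base frame: x ahead of the robot, y to its left, z up, the work surface at z = 0. Lengths are in m, angles in rad, forces in N, time in s.
With the tool pointing down it reaches from about 0.35 to 0.775 m from the base axis. Payload 5.5 kg.
Tool frame: the origin (TCP) lies between the finger pads; the fingertips stand 8 mm ahead of it and the grasp point (between the pads) lies 11 mm behind it; z points along the fingers, y is the line along which they close (so a half turn about z gives the same grasp; the last joint's range is limited). The gripper opens to 85 mm and grips with 20 to 120 N. Pads are 22 mm wide; open, the fingers measure 114 mm over their backs; the gripper's body (76 mm by 85 mm) begins 54 mm behind the grasp point. The pads swing forward as they close: fully open they stand 13 mm farther back than shut.
Start: joints at [1.198, 0.313, 0.046, 1.304, 0, 1.431], TCP at [0.133, 0.56, 0.239] pointing down, gripper open.
Joint ranges: [-2.76, 2.76], [-0.86, 1.69], [-1.03, 1.26], [-2.2, 2.34], [-1.47, 1.5], [-3.14, 3.14]. Speed limits (rad/s): [2.57, 2.57, 3.14, 3.14, 3.14, 3.14].

### API

Orientations are given as a unit quaternion [w, x, y, z].
In Python, from workcell import status, vision, job gives the robot as it stands. The module is installed in compiled form; this text tells all that it offers.
- The arm moves only by the tool apply_moves, never from a script. Its argument "moves" is one flat list of numbers, 6 for each row, row after row: the shift along the world's x, y, z in units of 25 mm (1.0 is 25 mm), then the turn, a rotation vector about the world's x, y, z in rad. In form: [x, y, z, rx, ry, rz, x, y, z, rx, ry, rz, ...]. A call has 1 to 20 rows; each row is the pose to reach, as a shift and turn from the pose commanded when the call began; what a row does not reach only later rows make up. A row lasts 1/12 s, in which the tool goes at most 41.7 mm and 7.16 degrees, less where a joint would pass 70% of its speed; a pose out of reach is approached as far as the arm can. A call with a gripper value outside its range is refused whole. "claw" is the opening in per cent of the stroke, from 0 (shut) to 100 (fully open), set as the call begins (left out, the last holds). The fingers move at their own pace and stop on an object; "newtons" is the grip in N (left out, the last holds). Time passes only in rows, so rows that repeat a pose let the fingers close. It gives the time, the measured TCP pose, the force, the opening and the grip force at its end, in the units of the state.
- status.get_state(): the state, without advancing time (a new reading comes with each control period).
- vision.read_camera(name): name is "scene" or "top" or "wrist"; returns a dict with "image" (400x640x3 uint8, blue, green, red), "camera_matrix" (3x3 intrinsics, pixels), "camera_from_world" (4x4, takes a point from world to camera coordinates). Camera axes: x right, y down, z forward; pixel columns grow to the right and rows downward; lengths in m; the calibration is good to about 2 mm. A picture is of the moment at which its call begins. There is no depth.
- job.hand_in(): hands the job in; it is judged then, once.
The state is a dict: "clock": time; "joint_pos": joint angles; "qvel": joint speeds; "tau": joint torques, N m; "tcp_pos": TCP position; "orientation": TCP orientation; "wrist_force": force on the tool from outside, world axes, zero at the start; "ft_torque": the same for the moment, N m; "finger_gap": finger opening in m; "grip_force": force on a finger pad.
Only numpy, scipy, OpenCV 4.12 (cv2) and the standard library are available. Lean on these libraries where they do the work, as an engineer would, in place of code of your own. Each camera call takes 0.05 s, during which the arm holds its last target. There are 200 camera calls.

## Working session

There is one attempt and no reset: what is moved stays moved. The work goes in short steps, Python scripts to look and compute and a tool call to move; the robot and the scene stay as the last step left them, time stands still between calls to the robot, and variables do not carry over. Pictures are saved under pics/ and viewed, at most 10 in all, crops included, and the job is handed in when it is done.

Besides the shell and the picture viewer there is one more tool, called after "Call:" as name(argument=value, ...), one argument or row to a line, values as JSON. apply_moves: Moves the arm, as the interface text tells. Its arguments: {"type":"object","properties":{"moves":{"type":"array","items":{"type":"number"}},"claw":{"type":"number"},"newtons":{"type":"number"}},"required":["moves"]}

```bash
mkdir -p pics; cat > h.py <<'E'
import numpy as np, cv2
from workcell import status, vision, job
def ray(c,u,v,z):
    K=c["camera_matrix"];T=np.array(c["camera_from_world"]);R=T[:3,:3];o=-R.T@T[:3,3]
    d=R.T@np.linalg.solve(K,[u,v,1.]);return o+d*(z-o[2])/d[2]
def proj(c,p):
    T=np.array(c["camera_from_world"]);q=c["camera_matrix"]@(T[:3,:3]@np.array(p)+T[:3,3]);return q[:2]/q[2]
E
python3 - <<'E'
from h import *
import pickle
s=status.get_state();print(s["tcp_pos"],s["orientation"],s["clock"])
for n in("top","scene"):
    c=vision.read_camera(n);cv2.imwrite(f"pics/{n}0.png",c["image"]);pickle.dump(c,open(n+"0.pkl","wb"))
    print(n,[ray(c,u,v,0).round(3) for u,v in((0,0),(639,0),(0,399),(639,399))])
E
```

```text
[0.13249267 0.55901719 0.23839744] [-2.40790874e-04  1.16170875e-01  9.93228816e-01 -8.88209307e-04] 0.0
top [array([1.2  , 0.942, 0.   ]), array([ 1.158, -0.935,  0.   ]), array([0.085, 0.817, 0.   ]), array([ 0.067, -0.782,  0.   ])]
scene [array([-4.227,  0.333,  0.   ]), array([0.233, 5.852, 0.   ]), array([ 0.55 , -0.649,  0.   ]), array([ 1.206, -0.006,  0.   ])]
```

View pics/top0.png

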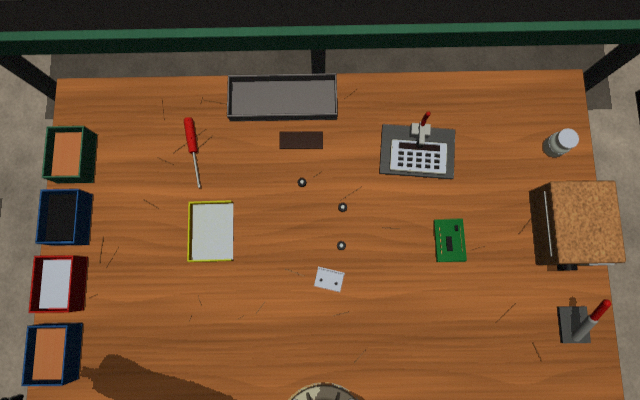

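View pics/scene0.png

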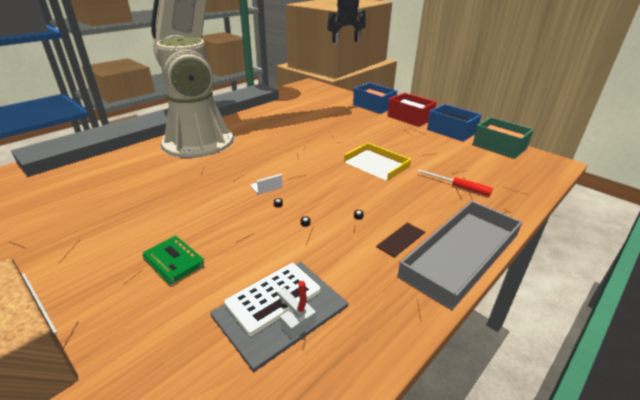

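The top view shows the spacers at about (302,182), (342,207) and (341,245), the tray at (211,231), and the bracket at (329,279). The lens is at (301,140), the screwdriver at (193,150), the boards at (450,240), and the clamp fixture is upper right. I'll measure these and take a closer crop of the tray.

```bash
python3 - <<'E'
from h import *
import pickle
c=pickle.load(open("top0.pkl","rb"));im=c["image"]
T=np.array(c["camera_from_world"]);print("cam",-T[:3,:3].T@T[:3,3])
g=im.max(2)
m=((g<75)*255).astype(np.uint8)
for u,v in((302,182),(342,207),(341,245)):
    w=np.zeros_like(m);w[v-9:v+10,u-9:u+10]=m[v-9:v+10,u-9:u+10]
    k,_=cv2.findContours(w,cv2.RETR_EXTERNAL,cv2.CHAIN_APPROX_NONE);k=max(k,key=cv2.contourArea)
    (a,b),r=cv2.minEnclosingCircle(k);print("sp",a,b,r,ray(c,a,b,.008).round(3))
h=cv2.cvtColor(im,cv2.COLOR_BGR2HSV)
def box(mask,z,n):
    k,_=cv2.findContours(mask,cv2.RETR_EXTERNAL,cv2.CHAIN_APPROX_NONE);k=max(k,key=cv2.contourArea)
    print(n,[ray(c,*p,z)[:2].round(3).tolist() for p in cv2.boxPoints(cv2.minAreaRect(k))])
def roi(mask,x0,y0,x1,y1):
    w=np.zeros(mask.shape,np.uint8);w[y0:y1,x0:x1]=mask[y0:y1,x0:x1]*255;return w
yel=cv2.inRange(h,(22,150,80),(35,255,255))>0
box(roi(yel,180,190,245,270),.025,"traywalls")
wh=(h[...,1]<60)&(h[...,2]>120)
box(roi(wh,185,195,240,265),0,"trayfloor");box(roi(wh,310,260,350,300),.004,"bracket")
box(roi((g<90),270,125,330,155),.005,"lens")
a=cv2.resize(im[190:275,175:250],None,fx=5,fy=5,interpolation=cv2.INTER_CUBIC);b=cv2.resize(im[165:300,285:365],None,fx=3.148,fy=3.148,interpolation=cv2.INTER_CUBIC)
cv2.imwrite("pics/crop1.png",np.hstack([a,b[:425]]))
E
```

```text
cam [ 3.68954115e-01 -4.26167688e-04  1.17527733e+00]
sp 301.79998779296875 182.0 4.386451244354248 [0.631 0.05  0.008]
sp 342.20001220703125 207.0 4.38643741607666 [ 0.561 -0.057  0.008]
sp 340.9285583496094 245.2142791748047 4.315485954284668 [ 0.459 -0.051  0.008]
traywalls [[0.583, 0.355], [0.581, 0.238], [0.421, 0.235], [0.422, 0.349]]
trayfloor [[0.579, 0.349], [0.578, 0.24], [0.427, 0.237], [0.429, 0.343]]
bracket [[0.356, 0.023], [0.406, 0.01], [0.388, -0.059], [0.339, -0.045]]
lens [[0.774, 0.11], [0.772, -0.007], [0.726, -0.006], [0.728, 0.11]]
```

View pics/crop1.png

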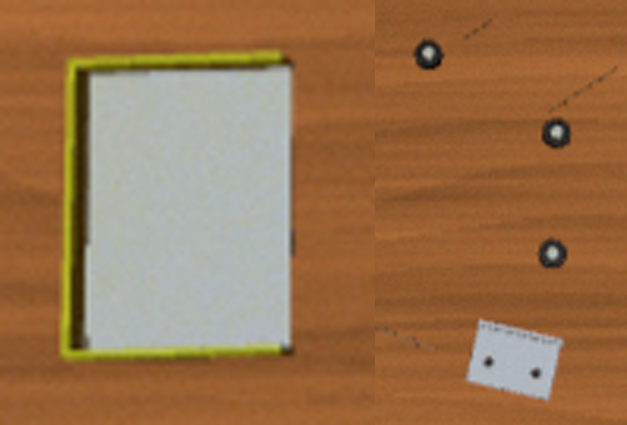

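The tray mouth faces −y, at y≈0.238, and the inner walls are at x≈0.428–0.578. That fits the stated 150×110 mm. The plan is to part the fingers about 14 mm along x, so the two tips cradle a spacer, and push each one in +y.

Call:
apply_moves(
  moves=[17.1, -26.4, -6, 0, 0, -1.338, 17.1, -26.4, -6, 0, 0, -1.338, 17.1, -26.4, -6, 0, 0, -1.338, 17.1, -26.4, -6, 0, 0, -1.338, 17.1, -26.4, -6, 0, 0, -1.338, 17.1, -26.4, -6, 0, 0, -1.338, 17.1, -26.4, -6, 0, 0, -1.338, 17.1, -26.4, -6, 0, 0, -1.338, 17.1, -26.4, -6, 0, 0, -1.338, 17.1, -26.4, -6, 0, 0, -1.338, 17.1, -26.4, -6, 0, 0, -1.338, 17.1, -26.4, -6, 0, 0, -1.338, 17.1, -26.4, -6, 0, 0, -1.338, 17.1, -26.4, -6, 0, 0, -1.338, 17.1, -26.4, -6, 0, 0, -1.338, 17.1, -26.4, -6, 0, 0, -1.338, 17.1, -26.4, -6, 0, 0, -1.338, 17.1, -26.4, -6, 0, 0, -1.338, 17.1, -26.4, -6, 0, 0, -1.338, 17.1, -26.4, -6, 0, 0, -1.338],
  claw=16,
)

```text
clock: 1.77
tcp_pos: [0.563, -0.1058, 0.0877]
orientation: [0.001, 0.709, 0.705, -0.0]
wrist_force: [1.3, -1.0, 0.4]
finger_gap: 0.0137
grip_force: 0.0
```

```bash
python3 - <<'E'
from h import *
c=vision.read_camera("wrist");im=c["image"].copy();s=status.get_state();print(s["tcp_pos"],s["finger_gap"])
for p in((.631,.05,.014),(.561,-.057,.014),(.459,-.051,.014)):
    u=proj(c,p);print(u);cv2.drawMarker(im,tuple(int(t) for t in u),(0,0,255),0,12)
u=proj(c,(.5605,-.1,.0));cv2.drawMarker(im,tuple(int(t) for t in u),(255,0,0),0,12)
cv2.imwrite("pics/w1.png",im)
E
```

```text
[ 0.56222741 -0.10486089  0.08769044] 0.013729592455086205
[442.04375363 -66.39758772]
[309.37742816 139.90064242]
[144.21923587 130.80673866]
```

View pics/w1.png

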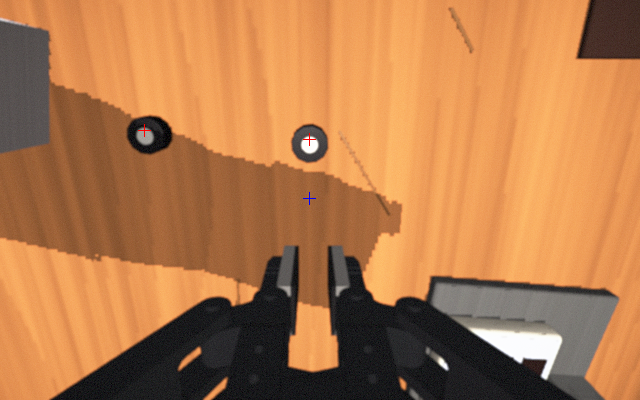

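The wrist view shows S1 at (309,143) and S2 at (149,134), within about 2 mm of the positions I projected, and the jig is clear. I'll descend behind S1.

Call:
apply_moves(
  moves=[0, 0, -1, 0, 0, 0, 0, 0, -2, 0, 0, 0, 0, 0, -2.6, 0, 0, 0, 0, 0, -2.9, 0, 0, 0, 0, 0, -2.95, 0, 0, 0, 0, 0, -2.95, 0, 0, 0],
)

```text
clock: 2.32
tcp_pos: [0.5597, -0.0998, 0.0156]
orientation: [-0.0, 0.707, 0.707, -0.0]
wrist_force: [0.7, 0.4, 0.5]
finger_gap: 0.0137
grip_force: 0.0
```

Call:
apply_moves(
  moves=[0, 0.2, -0.15, 0, 0, 0, 0, 0.5, -0.15, 0, 0, 0, 0, 0.8, -0.15, 0, 0, 0, -0.03, 1.1, -0.15, 0, 0, 0, -0.08, 1.5, -0.15, 0, 0, 0, -0.14, 1.9, -0.15, 0, 0, 0, -0.2, 2.3, -0.15, 0, 0, 0, -0.27, 2.75, -0.15, 0, 0, 0, -0.34, 3.2, -0.15, 0, 0, 0, -0.4, 3.65, -0.15, 0, 0, 0, -0.47, 4.1, -0.15, 0, 0, 0, -0.54, 4.55, -0.15, 0, 0, 0, -0.6, 5.0, -0.15, 0, 0, 0, -0.67, 5.45, -0.15, 0, 0, 0, -0.74, 5.9, -0.15, 0, 0, 0, -0.8, 6.35, -0.15, 0, 0, 0, -0.87, 6.8, -0.15, 0, 0, 0, -0.94, 7.2, -0.15, 0, 0, 0, -0.98, 7.5, -0.15, 0, 0, 0, -1.0, 7.6, -0.15, 0, 0, 0],
)

```text
clock: 3.98
tcp_pos: [0.5348, 0.0909, 0.0118]
orientation: [-0.0, 0.707, 0.708, 0.0]
wrist_force: [-0.1, -0.3, 0.7]
finger_gap: 0.0138
grip_force: 0.2
```

```bash
python3 - <<'E'
from h import *
c=vision.read_camera("wrist");s=status.get_state();print(s["tcp_pos"])
cv2.imwrite("pics/w2.png",c["image"])
E
```

```text
[0.53478328 0.09076379 0.01172631]
```

View pics/w2.png

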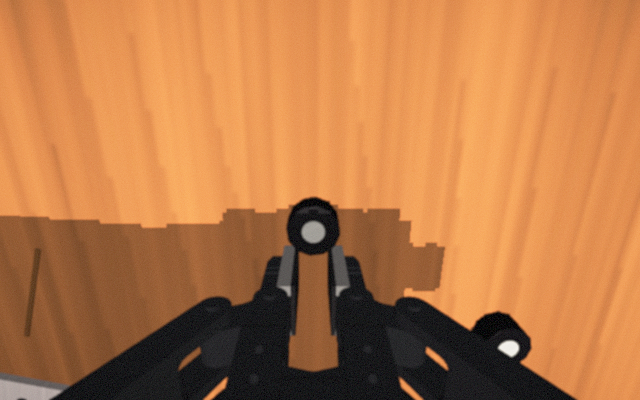

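The spacer sits in the cradle at (313,226), so I'll carry on into the tray.

Call:
apply_moves(
  moves=[-0.03, 0.2, 0, 0, 0, 0, -0.08, 0.55, 0, 0, 0, 0, -0.15, 1.0, 0, 0, 0, 0, -0.22, 1.45, 0, 0, 0, 0, -0.28, 1.9, 0, 0, 0, 0, -0.35, 2.35, 0, 0, 0, 0, -0.42, 2.8, 0, 0, 0, 0, -0.49, 3.25, 0, 0, 0, 0, -0.55, 3.7, 0, 0, 0, 0, -0.62, 4.15, 0, 0, 0, 0, -0.69, 4.6, 0, 0, 0, 0, -0.75, 5.05, 0, 0, 0, 0, -0.82, 5.5, 0, 0, 0, 0, -0.89, 5.95, 0, 0, 0, 0, -0.96, 6.4, 0, 0, 0, 0, -1.02, 6.85, 0, 0, 0, 0, -1.09, 7.3, 0, 0, 0, 0, -1.15, 7.65, 0, 0, 0, 0, -1.18, 7.9, 0, 0, 0, 0, -1.2, 8.0, 0, 0, 0, 0],
)

```text
clock: 5.7
tcp_pos: [0.5051, 0.2906, 0.0118]
orientation: [0.0, 0.707, 0.707, 0.0]
wrist_force: [-0.0, 0.0, -0.7]
finger_gap: 0.0138
grip_force: 0.1
```

Call:
apply_moves(
  moves=[0, -0.4, 0, 0, 0, 0, 0, -1, 0, 0, 0, 0, 0, -1.2, 1.2, 0, 0, 0, 0, -1.4, 2.4, 0, 0, 0, -0.2, -2.5, 3, 0, 0, 0, -0.4, -4, 3, 0, 0, 0, -0.6, -5.5, 3, 0, 0, 0, -0.8, -7, 3, 0, 0, 0, -1.0, -8.5, 3, 0, 0, 0, -1.2, -10, 3, 0, 0, 0, -1.4, -11.5, 3, 0, 0, 0, -1.6, -13, 3, 0, 0, 0, -1.8, -14.3, 3, 0, 0, 0, -1.8, -15.2, 3, 0, 0, 0, -1.8, -15.45, 2.8, 0, 0, 0, -1.8, -15.45, 1.8, 0, 0, 0, -1.8, -15.45, 0.8, 0, 0, 0, -1.8, -15.45, 0.2, 0, 0, 0, -1.8, -15.45, 0, 0, 0, 0, -1.8, -15.45, 0, 0, 0, 0],
)

```text
clock: 7.37
tcp_pos: [0.4581, -0.0963, 0.0104]
orientation: [-0.002, 0.707, 0.707, -0.001]
wrist_force: [-0.1, -0.4, -0.0]
finger_gap: 0.0133
grip_force: 0.0
```

Call:
apply_moves(
  moves=[0, 0.2, 0, 0, 0, 0, 0, 0.5, 0, 0, 0, 0, 0, 0.8, 0, 0, 0, 0, 0, 1.1, 0, 0, 0, 0, 0, 1.5, 0, 0, 0, 0, 0, 1.9, 0, 0, 0, 0, 0, 2.3, 0, 0, 0, 0, 0, 2.75, 0, 0, 0, 0, 0, 3.2, 0, 0, 0, 0, 0, 3.65, 0, 0, 0, 0, 0, 4.1, 0, 0, 0, 0, 0, 4.55, 0, 0, 0, 0, 0, 5.0, 0, 0, 0, 0, 0, 5.45, 0, 0, 0, 0, 0, 5.9, 0, 0, 0, 0, 0, 6.35, 0, 0, 0, 0, 0, 6.8, 0, 0, 0, 0, 0, 7.2, 0, 0, 0, 0, 0, 7.5, 0, 0, 0, 0, 0, 7.6, 0, 0, 0, 0],
)

```text
clock: 9.03
tcp_pos: [0.46, 0.0946, 0.0117]
orientation: [-0.0, 0.707, 0.708, 0.0]
wrist_force: [-0.2, -0.9, 0.2]
finger_gap: 0.0137
grip_force: 0.3
```

```bash
python3 - <<'E'
from h import *
w=vision.read_camera("wrist")["image"];c=vision.read_camera("top");s=status.get_state();print(s["tcp_pos"],s["clock"])
t=cv2.resize(c["image"][165:300,175:375],(640,432),interpolation=cv2.INTER_CUBIC)
cv2.imwrite("pics/w3.png",np.hstack([cv2.resize(w,(320,200)),cv2.resize(t,(320,200))]))
E
```

```text
[0.45998277 0.09389283 0.01168287] 9.1333
```

View pics/w3.png

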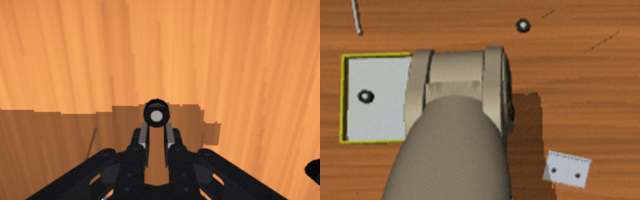

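S2 is cradled in the wrist view, S1 is inside the tray in the top view, and S0 and the bracket haven't moved. I'll push S2 in, then go around behind S0.

Call:
apply_moves(
  moves=[0, 0.2, 0, 0, 0, 0, 0, 0.55, 0, 0, 0, 0, 0, 1.0, 0, 0, 0, 0, 0, 1.45, 0, 0, 0, 0, 0, 1.9, 0, 0, 0, 0, 0, 2.35, 0, 0, 0, 0, 0, 2.8, 0, 0, 0, 0, 0, 3.25, 0, 0, 0, 0, 0, 3.7, 0, 0, 0, 0, 0, 4.15, 0, 0, 0, 0, 0, 4.6, 0, 0, 0, 0, 0, 5.05, 0, 0, 0, 0, 0, 5.5, 0, 0, 0, 0, 0, 5.95, 0, 0, 0, 0, 0, 6.4, 0, 0, 0, 0, 0, 6.85, 0, 0, 0, 0, 0, 7.3, 0, 0, 0, 0, 0, 7.6, 0, 0, 0, 0, 0, 7.8, 0, 0, 0, 0, 0, 7.85, 0, 0, 0, 0],
)

```text
clock: 10.8
tcp_pos: [0.4602, 0.2905, 0.0118]
orientation: [0.0, 0.707, 0.707, 0.0]
wrist_force: [-0.7, -0.3, 0.9]
finger_gap: 0.0137
grip_force: 0.2
```

Call:
apply_moves(
  moves=[0, -0.4, 0, 0, 0, 0, 0, -1, 0, 0, 0, 0, 0, -1.2, 1.2, 0, 0, 0, 0, -1.4, 2.4, 0, 0, 0, 0, -1.8, 3, 0, 0, 0, 0.8, -3, 3, 0, 0, 0, 1.8, -4.2, 3, 0, 0, 0, 2.8, -5.4, 3, 0, 0, 0, 3.8, -6.6, 3, 0, 0, 0, 4.8, -7.8, 3, 0, 0, 0, 5.8, -9, 3, 0, 0, 0, 6.4, -10.2, 3, 0, 0, 0, 6.8, -11, 3, 0, 0, 0, 6.88, -11.3, 3, 0, 0, 0, 6.88, -11.3, 2.6, 0, 0, 0, 6.88, -11.3, 1.6, 0, 0, 0, 6.88, -11.3, 0.6, 0, 0, 0, 6.88, -11.3, 0.1, 0, 0, 0, 6.88, -11.3, 0, 0, 0, 0, 6.88, -11.3, 0, 0, 0, 0],
)

```text
clock: 12.47
tcp_pos: [0.6301, 0.0082, 0.0105]
orientation: [-0.001, 0.707, 0.708, -0.001]
wrist_force: [0.6, -0.4, 0.6]
finger_gap: 0.0136
grip_force: 0.0
```

```bash
python3 - <<'E'
from h import *
w=vision.read_camera("wrist")["image"];c=vision.read_camera("top");s=status.get_state();print(s["tcp_pos"],s["clock"])
t=cv2.resize(c["image"][165:300,175:375],(640,432),interpolation=cv2.INTER_CUBIC)
cv2.imwrite("pics/w4.png",np.hstack([cv2.resize(w,(320,200)),cv2.resize(t,(320,200))]))
E
```

```text
[0.63198388 0.007751   0.01242121] 12.5667
```

View pics/w4.png

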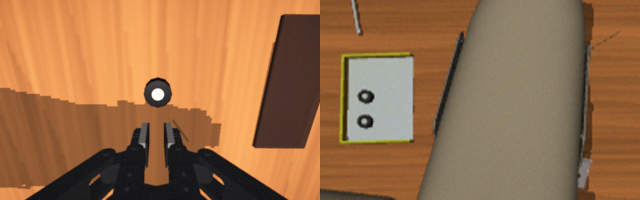

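Both are in the tray (crop positions (366,97) and (365,121)), and S0 is centred ahead of the fingers. I'll push it diagonally first, then straight in.

Call:
apply_moves(
  moves=[0, 0.2, 0, 0, 0, 0, 0, 0.5, 0, 0, 0, 0, 0, 0.8, 0, 0, 0, 0, 0, 1.1, 0, 0, 0, 0, -0.1, 1.4, 0, 0, 0, 0, -0.27, 1.8, 0, 0, 0, 0, -0.46, 2.2, 0, 0, 0, 0, -0.66, 2.6, 0, 0, 0, 0, -0.86, 3.0, 0, 0, 0, 0, -1.06, 3.4, 0, 0, 0, 0, -1.26, 3.8, 0, 0, 0, 0, -1.46, 4.2, 0, 0, 0, 0, -1.66, 4.6, 0, 0, 0, 0, -1.86, 5.0, 0, 0, 0, 0, -2.06, 5.4, 0, 0, 0, 0, -2.26, 5.8, 0, 0, 0, 0, -2.46, 6.2, 0, 0, 0, 0, -2.64, 6.55, 0, 0, 0, 0, -2.76, 6.8, 0, 0, 0, 0, -2.8, 6.9, 0, 0, 0, 0],
)

```text
clock: 14.23
tcp_pos: [0.5615, 0.1807, 0.0118]
orientation: [-0.0, 0.707, 0.708, -0.0]
wrist_force: [0.6, -1.5, 0.0]
finger_gap: 0.0135
grip_force: 0.2
```

```bash
python3 - <<'E'
from h import *
w=vision.read_camera("wrist")["image"];s=status.get_state();print(s["tcp_pos"],s["clock"])
cv2.imwrite("pics/w5.png",w)
E
```

```text
[0.56158173 0.1806366  0.01181319] 14.2833
```

View pics/w5.png

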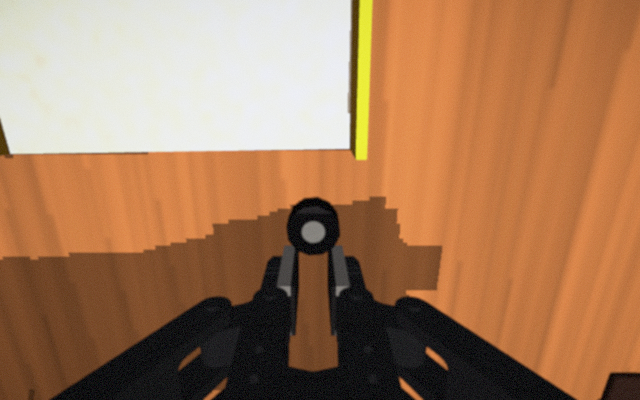

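S0 is still cradled, and the tray's right wall is to its right. I'll finish the diagonal before the mouth, then go straight in, back off and lift.

Call:
apply_moves(
  moves=[-0.06, 0.15, 0, 0, 0, 0, -0.18, 0.4, 0, 0, 0, 0, -0.32, 0.7, 0, 0, 0, 0, -0.46, 1.0, 0, 0, 0, 0, -0.6, 1.3, 0, 0, 0, 0, -0.62, 1.6, 0, 0, 0, 0, -0.62, 1.95, 0, 0, 0, 0, -0.62, 2.3, 0, 0, 0, 0, -0.62, 2.65, 0, 0, 0, 0, -0.62, 3.0, 0, 0, 0, 0, -0.62, 3.35, 0, 0, 0, 0, -0.62, 3.7, 0, 0, 0, 0, -0.62, 4.0, 0, 0, 0, 0, -0.62, 4.2, 0, 0, 0, 0, -0.62, 4.3, 0, 0, 0, 0, -0.62, 4.3, 0, 0, 0, 0],
)

```text
clock: 15.62
tcp_pos: [0.5466, 0.2876, 0.0118]
orientation: [0.0, 0.707, 0.707, 0.0]
wrist_force: [-1.5, -0.2, 0.5]
finger_gap: 0.014
grip_force: 0.0
```

Call:
apply_moves(
  moves=[-0.62, -0.4, 0, 0, 0, 0, 0, -0.4, 0, 0, 0, 0, 0, -1, 0, 0, 0, 0, 0, -1.2, 1.2, 0, 0, 0, 0, -1.4, 2.4, 0, 0, 0, 0, -2.6, 4, 0, 0, 0, 0, -4, 5, 0, 0, 0, 0, -5.5, 5, 0, 0, 0, 0, -7, 5, 0, 0, 0, 0, -8.5, 5, 0, 0, 0, 0, -10, 5, 0, 0, 0, 0, -11.5, 5, 0, 0, 0, 0, -12, 5, 0, 0, 0, 0, -12, 5, 0, 0, 0, 0, -12, 5, 0, 0, 0],
)

```text
clock: 16.87
tcp_pos: [0.5464, -0.014, 0.1369]
orientation: [-0.0, 0.708, 0.706, 0.0]
wrist_force: [0.7, 0.1, -0.2]
finger_gap: 0.0135
grip_force: 0.0
```

```bash
python3 - <<'E'
from h import *
c=vision.read_camera("top");s=status.get_state();print(s["tcp_pos"],s["clock"],np.abs(s["qvel"]).max())
im=c["image"];g=im.max(2);m=((g<75)*255).astype(np.uint8)
cv2.imwrite("pics/t5.png",cv2.resize(im[110:300,170:380],None,fx=3,fy=3,interpolation=cv2.INTER_CUBIC))
E
```

```text
[ 0.54644593 -0.01294111  0.13687153] 16.9167 0.0296869452421836
```

View pics/t5.png

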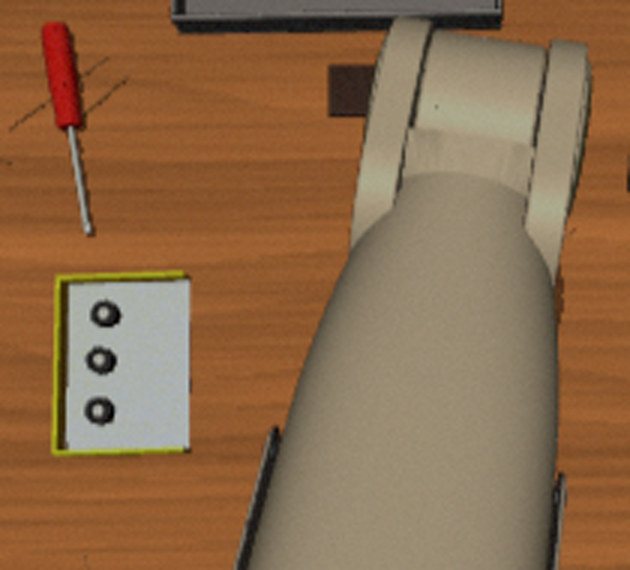

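All three spacers, at (105,314), (101,360) and (100,411), stand upright well inside the tray, and the gripper is clear. One row of my last retreat carried a stray 15 mm sideways shift. It touched nothing: the wrist force stayed near zero and the spacers are where I left them.

```bash
python3 -c "
from workcell import job;print(job.hand_in())"
```

```text
the job is handed in; nothing more can be done
None
```

I swept all three spacers fully inside the yellow tray and handed the job in at about 17 s; none was lifted, and I saw nothing else disturbed, though I took no final close-up of the boards, bracket or clamp fixture.

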